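# Clear the spoiled block and set the bench press two turns off its stop

## Robot

A 6-joint arm with a two-finger parallel gripper is mounted at the origin on the work surface. World frame = base frame: x ahead of the robot, y to its left, z up, the work surface at z = 0. Lengths are in m, angles in degrees, forces in N, time in s.
With the tool pointing down it reaches from about 0.25 to 0.725 m from the base axis. Payload 9.7 kg.
Tool frame: the origin (TCP) lies between the finger pads; the fingertips stand 19 mm ahead of it and the grasp point (between the pads) is the TCP; z points along the fingers, y is the line along which they close (so a half turn about z gives the same grasp; the last joint's range is limited). The gripper opens to 85 mm and grips with 20 to 120 N. Pads are 22 mm wide; open, the fingers measure 114 mm over their backs; the gripper's body (76 mm by 85 mm) begins 54 mm behind the grasp point. The pads swing forward as they close: fully open they stand 13 mm farther back than shut.
Start: joints at [-74.599, 4.979, 10.078, 95.1, 0, 90], TCP at [0.146, -0.53, 0.25] pointing down, gripper open.
Joint ranges: [-179.16, 179.16], [-48.56, 103.87], [-65.8, 70.77], [-126.05, 130.52], [-82.76, 87.17], [-180, 180]. Speed limits (degrees/s): [127.2, 127.2, 147.25, 180, 180, 180].

## Interface

Orientations are given as [roll, pitch, yaw] about the fixed x, y, z axes, in that order (R = Rz(yaw) Ry(pitch) Rx(roll)).
In Python, from workcell import telemetry, camera, calibration, workorder gives the robot as it stands.
- The arm moves only by the tool play_rows, never from a script. Its argument "increments" is a list of rows, each a list of 3 entries, a list of its own where there are three numbers: the shift along the tool's x, y, z in mm, then the turn, a rotation vector about the tool's x, y, z in degrees, then the closure, from 0 (fully open) to 1 (shut). In form: [[[x, y, z], [ax, ay, az], jaw], ...]. A call has 1 to 20 rows; each row is the pose to reach, as a shift and turn from the pose commanded when the call began, along the tool's axes at that moment; what a row does not reach only later rows make up. A row lasts 1/10 s, in which the tool goes at most 50 mm and 8.59 degrees, less where a joint would pass 70% of its speed; a pose out of reach is approached as far as the arm can. A call with a gripper value outside its range is refused whole. The fingers move at their own pace and stop on an object; "grip_force" is the grip in N (left out, the last holds). Time passes only in rows, so rows that repeat a pose let the fingers close. It gives the time, the measured TCP pose, the force, the opening and the grip force at its end, in the units of the state.
- telemetry.get_obs(): the state, without advancing time (a new reading comes with each control period).
- camera(name): name is "scene" or "top" or "wrist"; returns (picture, depth): 480x640x3 uint8, red, green, blue; 480x640 float32, m along the optical axis (not along the pixel's ray), 0 where there is no reading.
- calibration(name): a dict with "vertical_fov" (degrees; the focal length in pixels is half the picture's height over the tangent of half this angle, whatever the lens; pixels are square), "cx", "cy" (the principal point, pixels), "k1" (the pictures are not rectified: a ray, as slopes to the right and down, at radius r is drawn at 1 + k1 r^2 times it, then the intrinsics apply), "rvec" (rotation vector, rad) and "tvec" (3), from world to camera coordinates, as OpenCV has them; the wrist camera has in their place "hand_eye" (4x4, takes a point from camera to tool coordinates, whose origin is the TCP and whose axes are the flange's). Camera axes: x right, y down, z forward; pixel columns grow to the right and rows downward; lengths in m; the calibration is good to about 2 mm. A picture is of the moment at which its call begins: read the wrist's pose just before it. calibration takes no time and is no camera call.
- workorder.job_done(): hands the job in; it is judged then, once.
The state is a dict: "time": time; "q": joint angles; "qd": joint speeds; "joint_efforts": joint torques, N m; "ee_pos": TCP position; "tcp_rot": TCP orientation; "wrist_force": force on the tool from outside, world axes, zero at the start; "torque": the same for the moment, N m; "opening": finger opening in m; "grasp_force": force on a finger pad.
Only numpy, scipy, OpenCV 4.12 (cv2) and the standard library are available. Lean on these libraries where they do the work, as an engineer would, in place of code of your own. Each camera call takes 0.05 s, during which the arm holds its last target. There are 200 camera calls.

## Task

Clear the spoiled printing block off the bed of the small bench press and drop it into the plywood scrap crate. Then take the upright wooden handle on the press's hand wheel, wind it clockwise (seen from above) until it comes up against its stop, and back it off exactly two full turns. Finish there still gripping the handle between the fingers, the wheel standing still, and leave the mug, the tumbler, the ink tin and the gouge where they stand.

Things in the scene. Friction and masses are not known exactly. Their poses are not given: they have to be found in the camera images.
- block_center (a point): Centre of the spoiled printing block: wood faced with brown lino, 44 x 90 x 24 mm (its own x, y, z), 80 g, the only loose thing on the press. It lies flat, lino up, on the steel bed (bed top 40 mm above the table, 150 mm wide) where the bed runs out sideways, about 185 mm from the wheel's axis; its long side y lies roughly along the bed. Beside it the bed is clear; the rim of the wheel (top 187 mm above the table) begins about 75 mm from the wheel's axis.
- block: The same block; origin at the centre of its underside.
- crate: Plywood slatted scrap crate, open on top, fixed on the table: 210 x 170 x 75 mm outside (its x, y, z), walls and floor 8 mm thick. Origin at the centre of its underside, z up.
- wheel_axis (a point): Point on the vertical axis of the press's hand wheel, at the height of the middle of the wooden handle (218 mm above the table). The frame is that of the press: its y points along the bed to the end where the block lies. The press is fixed on the table. Wheel: dark steel, three spokes, 154 mm over the rim, rim top 187 mm above the table, hub top 196 mm; the press arch under it is 158 mm high. Nothing lies above the wheel but the handle.
- spinner: Upright round wooden handle on the wheel, 22 mm diameter and 56 mm tall, from 190 to 246 mm above the table; the origin is at its middle, 60 mm from the wheel's axis. It spins freely on its own pin, so a gripper can hold it from above, keep its orientation, and carry it round in a circle of 60 mm radius about the axis. Turning the wheel takes about 3 N at the handle; the wheel stays where it is left, does not rise or sink, and comes up hard at its stop.
- wheel (a joint): Angle of the hand wheel in rad: 0 at the clockwise stop (press closed; the handle then stands at the -x side of the axis in the frame of wheel_axis), growing as it is turned counter-clockwise seen from above; 6.283 a turn; upper end at 28.27. At the start it is 2.5 to 7. The platen rises 5 mm a turn.
- mug: Terracotta-brown mug, 76 mm diameter, 90 mm tall, loose, a bystander; origin at the centre of its underside.
- tumbler: Glass tumbler, 74 mm diameter, 85 mm tall, loose, a bystander; origin at the centre of its underside.
- ink_tin: Round pale ink tin, 72 mm diameter, 55 mm tall, loose, a bystander; origin at the centre of its underside.
- gouge: Wooden-handled gouge lying on the table, a bystander; origin under its middle.

How it is judged:
By the outcome, as a careful person would: the job done as asked, in the order asked, and still so for the second after the job is handed in, while the arm keeps its last pose, push and grip.
It also fails if it takes over 72 s, if anything falls off the work surface, if the arm or the gripper's body presses on something with over 40 N, if the wrist force passes 120 N, or if a joint passes its speed limit or range.

## Working session

There is one attempt and no reset: what is moved stays moved. The work goes in short steps, Python scripts to look and compute and a tool call to move; the robot and the scene stay as the last step left them, time stands still between calls to the robot, and variables do not carry over. Pictures are saved under pics/ and viewed, at most 10 in all, crops included, and the job is handed in when it is done.

Besides the shell and the picture viewer there is one more tool, called after "Request:" as name(argument=value, ...), one argument or row to a line, values as JSON. play_rows: Moves the arm, as the interface text tells. Its arguments: {"type":"object","properties":{"increments":{"type":"array"},"grip_force":{"type":"number"}},"required":["increments"]}

```bash
ls; mkdir -p pics
cat > h.py <<'E'
import numpy as np, cv2
from workcell import telemetry, camera, calibration, workorder
from scipy.spatial.transform import Rotation as R
def obs(): return telemetry.get_obs()
def cam(name):
    o=obs(); im,d=camera(name); c=calibration(name)
    f=240/np.tan(np.radians(c['vertical_fov'])/2)
    if 'hand_eye' in c:
        T=np.eye(4); T[:3,:3]=R.from_euler('xyz',o['tcp_rot'],degrees=True).as_matrix(); T[:3,3]=o['ee_pos']
        M=T@np.array(c['hand_eye'])
    else:
        W=np.eye(4); W[:3,:3]=R.from_rotvec(np.ravel(c['rvec'])).as_matrix(); W[:3,3]=np.ravel(c['tvec']); M=np.linalg.inv(W)
    K=np.array([[f,0,c['cx']],[0,f,c['cy']],[0,0,1.]])
    return im,d,M,K,c['k1']
def slopes(uv,K,k1):
    uv=np.atleast_2d(np.float64(uv)); p=(uv-K[:2,2])/K[0,0]; s=p.copy()
    for _ in range(20): s=p/(1+k1*(s**2).sum(1,keepdims=True))
    return s
def onplane(uv,z,M,K,k1):
    s=slopes(uv,K,k1); r=np.c_[s,np.ones(len(s))]@M[:3,:3].T
    t=(z-M[2,3])/r[:,2]; return M[:3,3]+r*t[:,None]
def cloud(d,M,K,k1):
    v,u=np.mgrid[:480,:640]; s=slopes(np.c_[u.ravel(),v.ravel()],K,k1)
    P=np.c_[s,np.ones(len(s))]*d.reshape(-1,1); W=P@M[:3,:3].T+M[:3,3]; W[d.ravel()==0]=np.nan
    return W.reshape(480,640,3)
def save(n,im): cv2.imwrite('pics/'+n+'.png',im[:,:,::-1])
E
python3 - <<'E'
from h import *
print(obs())
for n in('top','scene'):
    im,d,M,K,k=cam(n); save(n,im); np.savez(n,im=im,d=d,M=M,K=K,k=k); print(n,M.round(3).tolist(),K[0,0],k,(d>0).mean())
E
```

```text
pics
{'time': 0.0, 'q': array([-7.45988812e+01,  5.00886648e+00,  1.00331722e+01,  9.50998230e+01,
        1.89211053e-04,  8.99994953e+01]), 'qd': array([ 0.09310461, -0.03707382, -0.00225782,  0.0085415 , -0.00167628,
        0.02079979]), 'joint_efforts': array([ 2.30277619e-03, -5.20389891e+01,  4.64802575e+01,  1.64141954e-02,
       -2.74197527e-05, -1.00885674e-05]), 'ee_pos': array([ 0.14600946, -0.53004028,  0.24959301]), 'tcp_rot': array([-1.79924483e+02, -1.89876039e-04,  1.54016232e+01]), 'wrist_force': array([-0.35209751,  0.29833954, -0.54697178]), 'torque': array([ 0.02105628, -0.04171139,  0.02386716]), 'grasp_force': 0.0, 'opening': 0.08519224647800996}
top [[0.009, -0.982, 0.189, 0.398], [-1.0, -0.003, 0.028, -0.025], [-0.027, -0.19, -0.981, 1.129], [0.0, 0.0, 0.0, 1.0]] 454.5683495227764 -0.05211347362807219 0.9961328125
scene [[0.458, 0.511, -0.728, 1.472], [0.889, -0.265, 0.373, -0.465], [-0.003, -0.818, -0.575, 0.826], [0.0, 0.0, 0.0, 1.0]] 544.988037763865 -0.04029843853945234 0.99591796875
```

View pics/top.png

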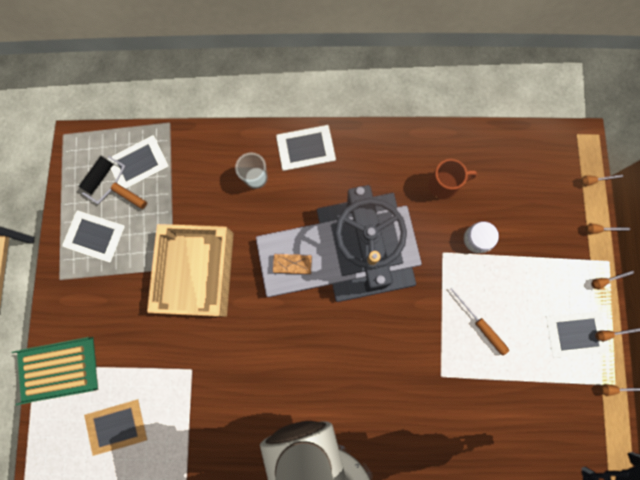

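View pics/scene.png

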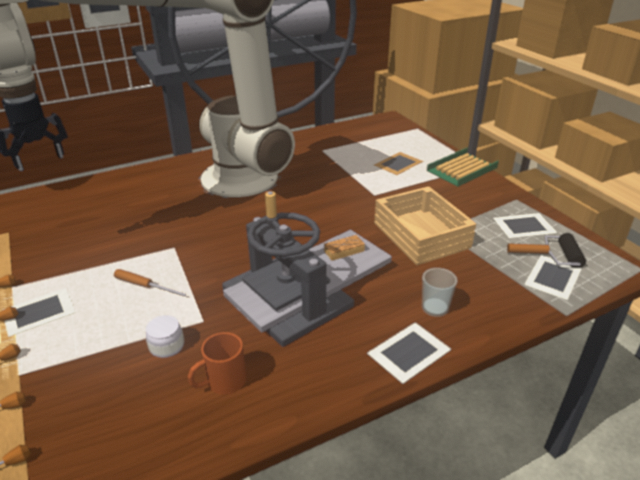

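The top view shows the block at about (292,264), the wheel centre at (370,233), the handle at (374,257), the crate at (190,270), the tumbler at (252,170), the mug at (452,174) and the tin at (482,237). The scene view confirms this layout.

Run:
```python
from h import *
z=np.load('top.npz'); im,d,M,K,k=[z[n] for n in('im','d','M','K','k')]; k=float(k)
W=cloud(d,M,K,k); hsv=cv2.cvtColor(im,cv2.COLOR_RGB2HSV)
def roi(u0,v0,u1,v1):
    m=np.zeros((480,640),bool); m[v0:v1,u0:u1]=1; return m
# block
m=(hsv[...,1]>90)&roi(262,245,322,285)&(abs(W[...,2]-.064)<.012)
def rect(m,z):
    p=onplane(np.argwhere(m)[:,::-1],z,M,K,k)[:,:2].astype(np.float32); r=cv2.minAreaRect(p*1000); return m.sum(),r,p.mean(0)
print('block',rect(m,.064),np.nanmedian(W[m][:,2]))
# handle
m=roi(355,235,395,275)&(hsv[...,1]>90)&(W[...,2]>.2)
print('handle',m.sum(),np.nanmean(W[m],0),np.nanmax(W[m],0)); 
# bed
m=roi(250,210,330,300)&(abs(W[...,2]-.040)<.006)&(hsv[...,1]<80); print('bed',rect(m,.04))
# rim
m=roi(320,190,420,290)&(abs(W[...,2]-.185)<.012); p=W[m][:,:2].astype(np.float32)*1000
print('rim',m.sum(),cv2.minEnclosingCircle(p),np.nanmedian(W[m][:,2]))
# crate
m=roi(140,215,240,325)&(abs(W[...,2]-.073)<.01); print('crate',rect(m,.075))
for n,r,zz in(('tumbler',(230,145,275,195),.085),('mug',(430,150,480,200),.09),('tin',(462,215,505,258),.055)):
    m=roi(*r)&(abs(W[...,2]-zz)<.015); print(n,m.sum(),cv2.minEnclosingCircle(W[m][:,:2].astype(np.float32)*1000))
```

```text
block (np.int64(690), ((541.9170532226562, 74.05923461914062), (89.6498031616211, 45.07878875732422), 88.14551544189453), array([0.54098105, 0.07433414], dtype=float32)) 0.06495357983096306
handle 90 [ 0.53014455 -0.10248968  0.23916207] [ 0.54265495 -0.09342806  0.24964118]
bed (np.int64(3539), ((557.5695190429688, 61.479190826416016), (150.4909210205078, 184.67611694335938), 12.01230525970459), array([0.5601903 , 0.06721211], dtype=float32))
rim 1804 ((593.375244140625, -102.5239028930664), 76.91917419433594) 0.1865599786173774
crate (np.int64(1556), ((526.1590576171875, 319.4671630859375), (175.6584014892578, 211.8057098388672), 88.11373138427734), array([0.5267191, 0.3214123], dtype=float32))
tumbler 255 ((774.3872680664062, 177.82240295410156), 36.57175064086914)
mug 308 ((753.038818359375, -314.3574523925781), 47.323734283447266)
tin 698 ((613.4755859375, -384.86407470703125), 35.9860725402832)
```

Request:
play_rows(
  increments=[
    [[80, -70, -50], [0, 0, -8], 0],
    [[140, -120, -50], [0, 0, -16], 0],
    [[200, -180, -50], [0, 0, -24], 0],
    [[270, -240, -50], [0, 0, -32], 0],
    [[340, -300, -50], [0, 0, -40], 0],
    [[400, -360, -50], [0, 0, -48], 0],
    [[460, -420, -50], [0, 0, -56], 0],
    [[545, -488, -50], [0, 0, -64], 0],
    [[545, -488, -50], [0, 0, -72.7], 0],
    [[545, -488, -50], [0, 0, -72.7], 0],
    [[545, -488, -50], [0, 0, -72.7], 0],
    [[545, -488, -50], [0, 0, -72.7], 0],
    [[545, -488, -50], [0, 0, -72.7], 0],
    [[545, -488, -50], [0, 0, -72.7], 0],
    [[545, -488, -50], [0, 0, -72.7], 0],
    [[545, -488, -50], [0, 0, -72.7], 0],
    [[545, -488, -50], [0, 0, -72.7], 0],
    [[545, -488, -50], [0, 0, -72.7], 0],
    [[545, -488, -50], [0, 0, -72.7], 0],
    [[545, -488, -50], [0, 0, -72.7], 0],
  ],
)

```text
time: 2.1
ee_pos: [0.5416, 0.0841, 0.3008]
tcp_rot: [180.0, -0.0, 88.0]
wrist_force: [0.3, -0.2, 0.8]
opening: 0.0855
grasp_force: 0.0
```

Run:
```python
from h import *
o=obs(); print(o['time'],o['q'].round(1),o['ee_pos'],o['tcp_rot'])
im,d,M,K,k=cam('wrist'); save('w1',im); np.savez('w1',im=im,d=d,M=M,K=K,k=k); print(M.round(3))
W=cloud(d,M,K,k); hsv=cv2.cvtColor(im,cv2.COLOR_RGB2HSV)
m=(abs(W[...,2]-.064)<.008)&(hsv[...,1]>90)&(np.hypot(W[...,0]-.542,W[...,1]-.074)<.07)
p=onplane(np.argwhere(m)[:,::-1],.064,M,K,k)[:,:2].astype(np.float32); print(m.sum(),cv2.minAreaRect(p*1000),np.nanmedian(W[m][:,2]))
```

```text
2.1 [  8.8   6.2  17.  100.8  -0.  100.8] [0.54159176 0.08408732 0.30077005] [ 1.79958158e+02 -5.22785411e-03  8.80247298e+01]
[[ 0.999 -0.033 -0.011  0.544]
 [-0.034 -0.948 -0.317  0.164]
 [ 0.     0.317 -0.948  0.425]
 [ 0.     0.     0.     1.   ]]
3493 ((542.5343017578125, 73.05551147460938), (89.37178802490234, 43.55651092529297), 88.1355972290039) 0.06477665687965195
```

View pics/w1.png

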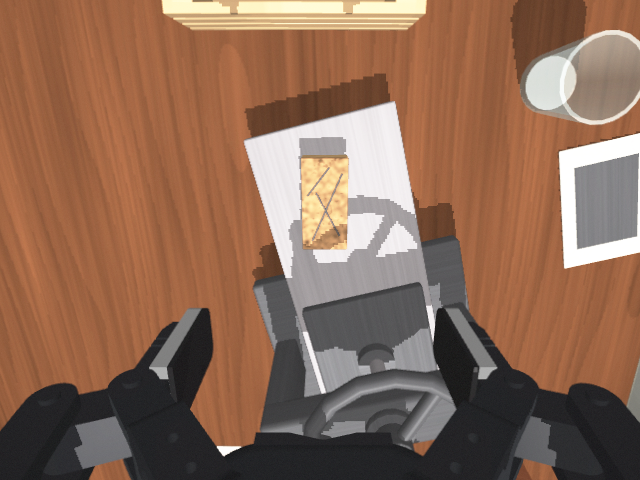

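The wrist view shows the block at (325,200), seen square-on and clear of the wheel at the bottom of the picture. It measures 89 x 44 mm with its top at z = 0.065, which matches the given size. I'll descend and grip.

Request:
play_rows(
  increments=[
    [[0, 1, 40], [0, 0, 0], 0],
    [[0, 1, 80], [0, 0, 0], 0],
    [[0, 1, 120], [0, 0, 0], 0],
    [[0, 1, 160], [0, 0, 0], 0],
    [[0, 1, 190], [0, 0, 0], 0],
    [[0, 1, 215], [0, 0, 0], 0],
    [[0, 1, 230], [0, 0, 0], 0],
    [[0, 1, 239], [0, 0, 0], 0],
    [[0, 1, 239], [0, 0, 0], 0],
    [[0, 1, 239], [0, 0, 0], 1],
    [[0, 1, 239], [0, 0, 0], 1],
    [[0, 1, 239], [0, 0, 0], 1],
    [[0, 1, 239], [0, 0, 0], 1],
    [[0, 1, 239], [0, 0, 0], 1],
    [[0, 1, 239], [0, 0, 0], 1],
    [[0, 1, 239], [0, 0, 0], 1],
    [[0, 1, 239], [0, 0, 0], 1],
    [[0, 1, 239], [0, 0, 0], 1],
  ],
  grip_force=40,
)

```text
time: 3.95
ee_pos: [0.5435, 0.085, 0.0625]
tcp_rot: [179.9, -0.0, 88.1]
wrist_force: [-1.2, 0.2, 6.2]
opening: 0.0432
grasp_force: 42.0
```

Request:
play_rows(
  increments=[
    [[0, 0, -30], [0, 0, 0], 1],
    [[0, 0, -70], [0, 0, 0], 1],
    [[0, 0, -110], [0, 0, 0], 1],
    [[30, 0, -120], [0, 0, 0], 1],
    [[70, -5, -120], [0, 0, 0], 1],
    [[110, -10, -120], [0, 0, 0], 1],
    [[150, -15, -120], [0, 0, 0], 1],
    [[190, -20, -120], [0, 0, 0], 1],
    [[225, -25, -120], [0, 0, 0], 1],
    [[244, -25, -120], [0, 0, 0], 1],
    [[244, -25, -100], [0, 0, 0], 1],
    [[244, -25, -65], [0, 0, 0], 1],
    [[244, -25, -30], [0, 0, 0], 1],
    [[244, -25, 0], [0, 0, 0], 1],
    [[244, -25, 12], [0, 0, 0], 1],
    [[244, -25, 12], [0, 0, 0], 1],
    [[244, -25, 12], [0, 0, 0], 1],
  ],
)

```text
time: 5.65
ee_pos: [0.5266, 0.33, 0.0508]
tcp_rot: [179.9, -0.1, 88.1]
wrist_force: [1.4, 0.6, 0.4]
opening: 0.0428
grasp_force: 41.2
```

Request:
play_rows(
  increments=[
    [[0, 0, 0], [0, 0, 0], 0.6],
    [[0, 0, 0], [0, 0, 0], 0.4],
    [[0, 0, 0], [0, 0, 0], 0.2],
    [[0, 0, 0], [0, 0, 0], 0.2],
    [[0, 0, 0], [0, 0, 0], 0.2],
    [[0, 0, -40], [0, 0, 0], 0],
    [[0, 0, -80], [0, 0, 0], 0],
    [[0, 0, -120], [0, 0, 0], 0],
    [[0, 0, -160], [0, 0, 0], 0],
    [[0, 0, -200], [0, 0, 0], 0],
    [[0, 0, -240], [0, 0, 0], 0],
    [[0, 0, -270], [0, 0, 0], 0],
    [[0, 0, -270], [0, 0, 0], 0],
    [[0, 0, -270], [0, 0, 0], 0],
  ],
)

```text
time: 7.05
ee_pos: [0.5263, 0.3298, 0.3195]
tcp_rot: [180.0, -0.0, 88.1]
wrist_force: [-0.4, -0.4, -0.5]
opening: 0.0853
grasp_force: 0.0
```

Run:
```python
from h import *
im,d,M,K,k=cam('top'); W=cloud(d,M,K,k); hsv=cv2.cvtColor(im,cv2.COLOR_RGB2HSV)
im2,d2,*_=cam('wrist'); save('w2',np.hstack([cv2.resize(im,(400,300)),cv2.resize(im2,(400,300))]))
```

```text
(no output)
```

View pics/w2.png

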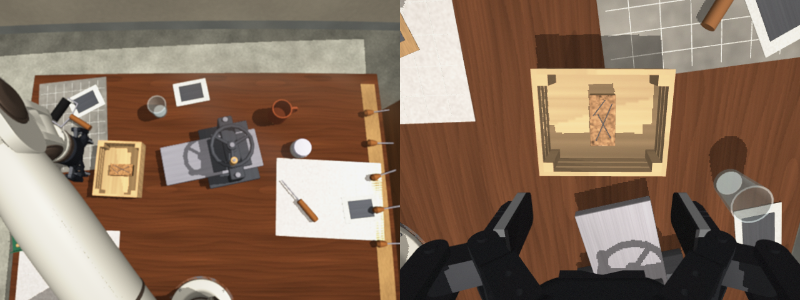

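The block is in the crate: it lies flat at (602,120) in the right half of the picture. The bystanders have not moved. Next I'll go above the handle.

Request:
play_rows(
  increments=[
    [[-40, 2, -10], [0, 0, 0], 0],
    [[-85, 4, -10], [0, 0, 0], 0],
    [[-130, 6, -10], [0, 0, 0], 0],
    [[-175, 8, -10], [0, 0, 0], 0],
    [[-220, 10, -10], [0, 0, 0], 0],
    [[-265, 12, -10], [0, 0, 0], 0],
    [[-310, 14, -10], [0, 0, 0], 0],
    [[-355, 16, -10], [0, 0, 0], 0],
    [[-400, 19, -10], [0, 0, 0], 0],
    [[-431, 21, -10], [0, 0, 0], 0],
    [[-431, 21, -10], [0, 0, 0], 0],
    [[-431, 21, -10], [0, 0, 0], 0],
    [[-431, 21, -10], [0, 0, 0], 0],
    [[-431, 21, -10], [0, 0, 0], 0],
  ],
)

```text
time: 8.55
ee_pos: [0.5327, -0.1008, 0.3291]
tcp_rot: [-180.0, -0.0, 88.2]
wrist_force: [0.7, -0.4, -0.7]
opening: 0.0851
grasp_force: 0.0
```

Run:
```python
from h import *
o=obs(); print(o['time'],o['q'].round(1),o['ee_pos'])
im,d,M,K,k=cam('wrist'); save('w3',im); W=cloud(d,M,K,k); hsv=cv2.cvtColor(im,cv2.COLOR_RGB2HSV)
n=np.hypot(W[...,0]-.533,W[...,1]+.1025)<.05
t=n&(abs(W[...,2]-.246)<.004)&(hsv[...,1]>60); print('handle top',t.sum(),cv2.minEnclosingCircle(W[t][:,:2].astype(np.float32)*1000),np.nanmedian(W[t][:,2]))
s=n&(W[...,2]>.19)&(W[...,2]<.25)&(hsv[...,1]>60); print('handle all',s.sum(),np.nanmin(W[s],0),np.nanmax(W[s],0))
r=(abs(W[...,2]-.184)<.008)&(np.hypot(W[...,0]-.593,W[...,1]+.1025)<.09); p=W[r][:,:2]*1000
A=np.c_[p,np.ones(len(p))]
print('rim',r.sum(),cv2.minEnclosingCircle(p.astype(np.float32)))
```

```text
8.55 [-10.7   6.6  20.7 104.2   0.   81.1] [ 0.53265376 -0.1008003   0.32905179]
handle top 795 ((533.0850219726562, -105.42645263671875), 10.932755470275879) 0.24642518094935392
handle all 1523 [ 0.52231246 -0.1159383   0.19344987] [ 0.54402311 -0.09479249  0.2488476 ]
rim 14763 ((592.8433837890625, -104.21746826171875), 76.74942779541016)
```

View pics/w3.png

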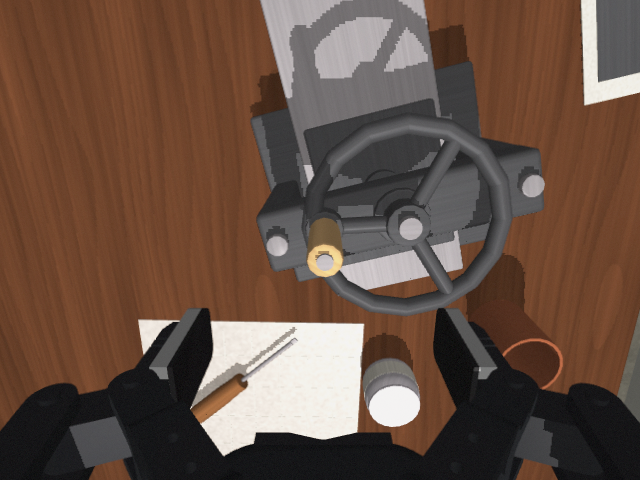

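The wrist view shows the handle top at (325,262) and the wheel hub at (410,228). The handle centre measures (0.533, -0.1054) and the axis (0.5928, -0.1042), so the radius is 60 mm as given. I'll descend and grip.

Request:
play_rows(
  increments=[
    [[-5, 0, 20], [0, 0, 0], 0],
    [[-5, 0, 50], [0, 0, 0], 0],
    [[-5, 0, 80], [0, 0, 0], 0],
    [[-5, 0, 98], [0, 0, 0], 0],
    [[-5, 0, 105], [0, 0, 0], 0],
    [[-5, 0, 105], [0, 0, 0], 0],
    [[-5, 0, 105], [0, 0, 0], 1],
    [[-5, 0, 105], [0, 0, 0], 1],
    [[-5, 0, 105], [0, 0, 0], 1],
    [[-5, 0, 105], [0, 0, 0], 1],
    [[-5, 0, 105], [0, 0, 0], 1],
    [[-5, 0, 105], [0, 0, 0], 1],
    [[-5, 0, 105], [0, 0, 0], 1],
    [[-5, 0, 105], [0, 0, 0], 1],
    [[-5, 0, 105], [0, 0, 0], 1],
    [[-5, 0, 105], [0, 0, 0], 1],
  ],
  grip_force=60,
)

```text
time: 10.2
ee_pos: [0.5333, -0.1069, 0.225]
tcp_rot: [179.9, 0.0, 88.1]
wrist_force: [5.8, 0.3, 3.9]
opening: 0.0208
grasp_force: 58.8
```

```bash
cat > circ.py <<'E'
import sys,json
from h import *
# rows in mm from commanded pose angle a0, to angles; usage: a0 a1 step r
a0,a1,st,r=map(float,sys.argv[1:5]); o=obs(); print(o['time'],o['ee_pos'].round(4),o['wrist_force'].round(1),o['tcp_rot'].round(2),o['q'].round(1))
C=np.array([.5928,-.1042]); e=o['ee_pos'][:2]-C; print('meas angle',np.degrees(np.arctan2(e[1],e[0]))%360,'r',np.hypot(*e))
y=np.radians(o['tcp_rot'][2]); X=np.array([np.cos(y),np.sin(y)]); Y=np.array([np.sin(y),-np.cos(y)])
n=int(np.ceil(abs(a1-a0)/st)); p=lambda a:r*1000*np.array([np.cos(np.radians(a)),np.sin(np.radians(a))])
print(n,json.dumps([[[round(float((p(a)-p(a0))@X)),round(float((p(a)-p(a0))@Y)),0],[0,0,0],1] for a in np.linspace(a0,a1,n+1)[1:]]))
E
python3 circ.py 181.1 21.1 8 .06
```

```text
10.2 [ 0.5333 -0.1069  0.225 ] [5.8 0.3 3.9] [1.7986e+02 1.0000e-02 8.8100e+01] [-11.3   3.5   5.7  92.1   0.   80.6]
meas angle 182.6123057311935 r 0.059516919982693754
20 [[[8, 0, 0], [0, 0, 0], 1], [[17, 1, 0], [0, 0, 0], 1], [[25, 4, 0], [0, 0, 0], 1], [[32, 7, 0], [0, 0, 0], 1], [[39, 12, 0], [0, 0, 0], 1], [[46, 17, 0], [0, 0, 0], 1], [[51, 24, 0], [0, 0, 0], 1], [[56, 31, 0], [0, 0, 0], 1], [[59, 38, 0], [0, 0, 0], 1], [[62, 46, 0], [0, 0, 0], 1], [[63, 55, 0], [0, 0, 0], 1], [[63, 63, 0], [0, 0, 0], 1], [[62, 71, 0], [0, 0, 0], 1], [[60, 79, 0], [0, 0, 0], 1], [[57, 87, 0], [0, 0, 0], 1], [[52, 94, 0], [0, 0, 0], 1], [[47, 101, 0], [0, 0, 0], 1], [[41, 107, 0], [0, 0, 0], 1], [[34, 111, 0], [0, 0, 0], 1], [[27, 115, 0], [0, 0, 0], 1]]
```

Request:
play_rows(
  increments=[
    [[8, 0, 0], [0, 0, 0], 1],
    [[17, 1, 0], [0, 0, 0], 1],
    [[25, 4, 0], [0, 0, 0], 1],
    [[32, 7, 0], [0, 0, 0], 1],
    [[39, 12, 0], [0, 0, 0], 1],
    [[46, 17, 0], [0, 0, 0], 1],
    [[51, 24, 0], [0, 0, 0], 1],
    [[56, 31, 0], [0, 0, 0], 1],
    [[59, 38, 0], [0, 0, 0], 1],
    [[62, 46, 0], [0, 0, 0], 1],
    [[63, 55, 0], [0, 0, 0], 1],
    [[63, 63, 0], [0, 0, 0], 1],
    [[62, 71, 0], [0, 0, 0], 1],
    [[60, 79, 0], [0, 0, 0], 1],
    [[57, 87, 0], [0, 0, 0], 1],
    [[52, 94, 0], [0, 0, 0], 1],
    [[47, 101, 0], [0, 0, 0], 1],
    [[41, 107, 0], [0, 0, 0], 1],
    [[34, 111, 0], [0, 0, 0], 1],
    [[27, 115, 0], [0, 0, 0], 1],
  ],
)

```text
time: 12.2
ee_pos: [0.649, -0.0828, 0.225]
tcp_rot: [179.9, -0.1, 88.2]
wrist_force: [-0.3, 3.9, 6.9]
opening: 0.0203
grasp_force: 59.5
```

```bash
python3 circ.py 21.1 -138.9 8 .06
```

```text
12.2 [ 0.649  -0.0828  0.225 ] [-0.3  3.9  6.9] [ 1.7992e+02 -1.0000e-01  8.8160e+01] [-7.3 19.4 24.2 94.7  0.1 84.5]
meas angle 20.87747309850721 r 0.06015304839055506
20 [[[-8, 3, 0], [0, 0, 0], 1], [[-16, 4, 0], [0, 0, 0], 1], [[-24, 5, 0], [0, 0, 0], 1], [[-33, 4, 0], [0, 0, 0], 1], [[-41, 2, 0], [0, 0, 0], 1], [[-49, -1, 0], [0, 0, 0], 1], [[-56, -5, 0], [0, 0, 0], 1], [[-63, -10, 0], [0, 0, 0], 1], [[-69, -16, 0], [0, 0, 0], 1], [[-74, -23, 0], [0, 0, 0], 1], [[-78, -30, 0], [0, 0, 0], 1], [[-81, -38, 0], [0, 0, 0], 1], [[-83, -46, 0], [0, 0, 0], 1], [[-83, -54, 0], [0, 0, 0], 1], [[-83, -63, 0], [0, 0, 0], 1], [[-81, -71, 0], [0, 0, 0], 1], [[-79, -79, 0], [0, 0, 0], 1], [[-75, -86, 0], [0, 0, 0], 1], [[-70, -93, 0], [0, 0, 0], 1], [[-64, -99, 0], [0, 0, 0], 1]]
```

Tracking well.

Request:
play_rows(
  increments=[
    [[-8, 3, 0], [0, 0, 0], 1],
    [[-16, 4, 0], [0, 0, 0], 1],
    [[-24, 5, 0], [0, 0, 0], 1],
    [[-33, 4, 0], [0, 0, 0], 1],
    [[-41, 2, 0], [0, 0, 0], 1],
    [[-49, -1, 0], [0, 0, 0], 1],
    [[-56, -5, 0], [0, 0, 0], 1],
    [[-63, -10, 0], [0, 0, 0], 1],
    [[-69, -16, 0], [0, 0, 0], 1],
    [[-74, -23, 0], [0, 0, 0], 1],
    [[-78, -30, 0], [0, 0, 0], 1],
    [[-81, -38, 0], [0, 0, 0], 1],
    [[-83, -46, 0], [0, 0, 0], 1],
    [[-83, -54, 0], [0, 0, 0], 1],
    [[-83, -63, 0], [0, 0, 0], 1],
    [[-81, -71, 0], [0, 0, 0], 1],
    [[-79, -79, 0], [0, 0, 0], 1],
    [[-75, -86, 0], [0, 0, 0], 1],
    [[-70, -93, 0], [0, 0, 0], 1],
    [[-64, -99, 0], [0, 0, 0], 1],
  ],
)

```text
time: 14.2
ee_pos: [0.5476, -0.1441, 0.225]
tcp_rot: [179.9, -0.0, 88.1]
wrist_force: [4.8, 0.0, 5.4]
opening: 0.0206
grasp_force: 59.4
```

```bash
python3 circ.py -138.9 -174.9 3 .06
```

```text
14.2 [ 0.5476 -0.1441  0.225 ] [4.8 0.  5.4] [179.9  -0.   88.1] [-14.8   6.7   9.1  92.3   0.   77.2]
meas angle 221.4166380226639 r 0.060286427976465926
12 [[[2, -2, 0], [0, 0, 0], 1], [[5, -4, 0], [0, 0, 0], 1], [[7, -6, 0], [0, 0, 0], 1], [[10, -8, 0], [0, 0, 0], 1], [[13, -9, 0], [0, 0, 0], 1], [[16, -10, 0], [0, 0, 0], 1], [[18, -12, 0], [0, 0, 0], 1], [[21, -13, 0], [0, 0, 0], 1], [[24, -14, 0], [0, 0, 0], 1], [[27, -15, 0], [0, 0, 0], 1], [[30, -15, 0], [0, 0, 0], 1], [[34, -16, 0], [0, 0, 0], 1]]
```

Request:
play_rows(
  increments=[
    [[2, -2, 0], [0, 0, 0], 1],
    [[5, -4, 0], [0, 0, 0], 1],
    [[7, -6, 0], [0, 0, 0], 1],
    [[10, -8, 0], [0, 0, 0], 1],
    [[13, -9, 0], [0, 0, 0], 1],
    [[16, -10, 0], [0, 0, 0], 1],
    [[18, -12, 0], [0, 0, 0], 1],
    [[21, -13, 0], [0, 0, 0], 1],
    [[21, -13, 0], [0, 0, 0], 1],
    [[21, -13, 0], [0, 0, 0], 1],
  ],
)

```text
time: 15.2
ee_pos: [0.5359, -0.1226, 0.225]
tcp_rot: [179.9, -0.0, 88.1]
wrist_force: [5.4, 0.6, 6.2]
opening: 0.0208
grasp_force: 59.4
```

```bash
python3 circ.py -162.9 -178.9 1 .06
```

```text
15.2 [ 0.5359 -0.1226  0.225 ] [5.4 0.6 6.2] [ 1.7988e+02 -3.0000e-02  8.8130e+01] [-12.9   4.4   6.6  92.1   0.1  79. ]
meas angle 197.875833196908 r 0.05981395287335949
16 [[[1, 0, 0], [0, 0, 0], 1], [[2, -1, 0], [0, 0, 0], 1], [[3, -1, 0], [0, 0, 0], 1], [[4, -1, 0], [0, 0, 0], 1], [[5, -1, 0], [0, 0, 0], 1], [[6, -2, 0], [0, 0, 0], 1], [[7, -2, 0], [0, 0, 0], 1], [[8, -2, 0], [0, 0, 0], 1], [[9, -2, 0], [0, 0, 0], 1], [[10, -3, 0], [0, 0, 0], 1], [[11, -3, 0], [0, 0, 0], 1], [[12, -3, 0], [0, 0, 0], 1], [[13, -3, 0], [0, 0, 0], 1], [[14, -3, 0], [0, 0, 0], 1], [[15, -3, 0], [0, 0, 0], 1], [[16, -3, 0], [0, 0, 0], 1]]
```

Request:
play_rows(
  increments=[
    [[1, 0, 0], [0, 0, 0], 1],
    [[2, -1, 0], [0, 0, 0], 1],
    [[3, -1, 0], [0, 0, 0], 1],
    [[4, -1, 0], [0, 0, 0], 1],
    [[4, -1, 0], [0, 0, 0], 1],
  ],
)

```text
time: 15.7
ee_pos: [0.5349, -0.119, 0.225]
tcp_rot: [179.9, 0.0, 88.1]
wrist_force: [4.6, -0.6, 7.5]
opening: 0.0207
grasp_force: 59.4
```

Request:
play_rows(
  increments=[
    [[1, 0, 0], [0, 0, 0], 1],
    [[2, 0, 0], [0, 0, 0], 1],
    [[2, 0, 0], [0, 0, 0], 1],
  ],
)

```text
time: 16.0
ee_pos: [0.5347, -0.1178, 0.225]
tcp_rot: [179.9, 0.1, 88.1]
wrist_force: [3.0, -6.1, 6.7]
opening: 0.0208
grasp_force: 59.4
```

Request:
play_rows(
  increments=[
    [[1, 0, 0], [0, 0, 0], 1],
    [[2, -1, 0], [0, 0, 0], 1],
    [[2, -1, 0], [0, 0, 0], 1],
  ],
)

```text
time: 16.3
ee_pos: [0.5346, -0.1176, 0.225]
tcp_rot: [179.8, 0.3, 88.0]
wrist_force: [8.2, -16.2, 4.8]
opening: 0.0201
grasp_force: 59.3
```

The wheel is at its stop: TCP motion stalled at (0.5347, -0.118), about 193°, and the push rose to 16 N. Next I'll back it off two turns.

```bash
for a in "189.1 429.1" "429.1 669.1" "669.1 907.1"; do python3 circ.py $a 12 .06; done
```

```text
16.3 [ 0.5346 -0.1176  0.225 ] [  8.2 -16.2   4.8] [179.81   0.33  87.99] [-12.3   3.9   6.1  92.   -0.3  79.7]
meas angle 192.94002926161988 r 0.05970146308170047
21 [[[-11, 3, 0], [0, 0, 0], 1], [[-22, 9, 0], [0, 0, 0], 1], [[-31, 17, 0], [0, 0, 0], 1], [[-39, 26, 0], [0, 0, 0], 1], [[-44, 37, 0], [0, 0, 0], 1], [[-47, 48, 0], [0, 0, 0], 1], [[-48, 60, 0], [0, 0, 0], 1], [[-47, 72, 0], [0, 0, 0], 1], [[-43, 83, 0], [0, 0, 0], 1], [[-37, 94, 0], [0, 0, 0], 1], [[-29, 103, 0], [0, 0, 0], 1], [[-20, 110, 0], [0, 0, 0], 1], [[-9, 115, 0], [0, 0, 0], 1], [[2, 118, 0], [0, 0, 0], 1], [[14, 119, 0], [0, 0, 0], 1], [[26, 117, 0], [0, 0, 0], 1], [[37, 113, 0], [0, 0, 0], 1], [[48, 107, 0], [0, 0, 0], 1], [[56, 99, 0], [0, 0, 0], 1], [[63, 89, 0], [0, 0, 0], 1], [[68, 78, 0], [0, 0, 0], 1]]
16.3 [ 0.5346 -0.1176  0.225 ] [  8.2 -16.2   4.8] [179.81   0.33  87.99] [-12.3   3.9   6.1  92.   -0.3  79.7]
meas angle 192.94002926161988 r 0.05970146308170047
20 [[[3, -12, 0], [0, 0, 0], 1], [[3, -25, 0], [0, 0, 0], 1], [[1, -37, 0], [0, 0, 0], 1], [[-4, -49, 0], [0, 0, 0], 1], [[-12, -59, 0], [0, 0
[... 539 characters left out ...]
  0.33  87.99] [-12.3   3.9   6.1  92.   -0.3  79.7]
meas angle 192.94002926161988 r 0.05970146308170047
20 [[[9, 8, 0], [0, 0, 0], 1], [[20, 15, 0], [0, 0, 0], 1], [[32, 19, 0], [0, 0, 0], 1], [[44, 21, 0], [0, 0, 0], 1], [[56, 20, 0], [0, 0, 0], 1], [[68, 16, 0], [0, 0, 0], 1], [[79, 10, 0], [0, 0, 0], 1], [[89, 2, 0], [0, 0, 0], 1], [[96, -8, 0], [0, 0, 0], 1], [[102, -19, 0], [0, 0, 0], 1], [[105, -31, 0], [0, 0, 0], 1], [[105, -44, 0], [0, 0, 0], 1], [[103, -56, 0], [0, 0, 0], 1], [[98, -67, 0], [0, 0, 0], 1], [[91, -78, 0], [0, 0, 0], 1], [[83, -86, 0], [0, 0, 0], 1], [[72, -93, 0], [0, 0, 0], 1], [[60, -97, 0], [0, 0, 0], 1], [[48, -99, 0], [0, 0, 0], 1], [[36, -99, 0], [0, 0, 0], 1]]
```

Request:
play_rows(
  increments=[
    [[-22, 9, 0], [0, 0, 0], 1],
    [[-31, 17, 0], [0, 0, 0], 1],
    [[-39, 26, 0], [0, 0, 0], 1],
    [[-44, 37, 0], [0, 0, 0], 1],
    [[-47, 48, 0], [0, 0, 0], 1],
    [[-48, 60, 0], [0, 0, 0], 1],
    [[-47, 72, 0], [0, 0, 0], 1],
    [[-43, 83, 0], [0, 0, 0], 1],
    [[-37, 94, 0], [0, 0, 0], 1],
    [[-29, 103, 0], [0, 0, 0], 1],
    [[-20, 110, 0], [0, 0, 0], 1],
    [[-9, 115, 0], [0, 0, 0], 1],
    [[2, 118, 0], [0, 0, 0], 1],
    [[14, 119, 0], [0, 0, 0], 1],
    [[26, 117, 0], [0, 0, 0], 1],
    [[37, 113, 0], [0, 0, 0], 1],
    [[48, 107, 0], [0, 0, 0], 1],
    [[56, 99, 0], [0, 0, 0], 1],
    [[63, 89, 0], [0, 0, 0], 1],
    [[68, 78, 0], [0, 0, 0], 1],
  ],
)

```text
time: 18.3
ee_pos: [0.6139, -0.0489, 0.225]
tcp_rot: [179.9, -0.0, 88.1]
wrist_force: [2.9, -2.8, 9.0]
opening: 0.0205
grasp_force: 61.3
```

```bash
python3 circ.py 429.1 669.1 12.01 .06
```

```text
18.3 [ 0.6139 -0.0489  0.225 ] [ 2.9 -2.8  9. ] [ 1.7989e+02 -2.0000e-02  8.8130e+01] [-4.6 13.7 17.1 93.3  0.  87.3]
meas angle 69.13770562364219 r 0.059208293896428836
20 [[[3, -12, 0], [0, 0, 0], 1], [[3, -25, 0], [0, 0, 0], 1], [[1, -37, 0], [0, 0, 0], 1], [[-4, -49, 0], [0, 0, 0], 1], [[-11, -59, 0], [0, 0, 0], 1], [[-21, -67, 0], [0, 0, 0], 1], [[-31, -74, 0], [0, 0, 0], 1], [[-43, -78, 0], [0, 0, 0], 1], [[-56, -80, 0], [0, 0, 0], 1], [[-68, -78, 0], [0, 0, 0], 1], [[-80, -75, 0], [0, 0, 0], 1], [[-91, -69, 0], [0, 0, 0], 1], [[-101, -60, 0], [0, 0, 0], 1], [[-108, -50, 0], [0, 0, 0], 1], [[-113, -39, 0], [0, 0, 0], 1], [[-116, -27, 0], [0, 0, 0], 1], [[-116, -14, 0], [0, 0, 0], 1], [[-114, -2, 0], [0, 0, 0], 1], [[-109, 10, 0], [0, 0, 0], 1], [[-102, 20, 0], [0, 0, 0], 1]]
```

Request:
play_rows(
  increments=[
    [[3, -12, 0], [0, 0, 0], 1],
    [[3, -25, 0], [0, 0, 0], 1],
    [[1, -37, 0], [0, 0, 0], 1],
    [[-4, -49, 0], [0, 0, 0], 1],
    [[-11, -59, 0], [0, 0, 0], 1],
    [[-21, -67, 0], [0, 0, 0], 1],
    [[-31, -74, 0], [0, 0, 0], 1],
    [[-43, -78, 0], [0, 0, 0], 1],
    [[-56, -80, 0], [0, 0, 0], 1],
    [[-68, -78, 0], [0, 0, 0], 1],
    [[-80, -75, 0], [0, 0, 0], 1],
    [[-91, -69, 0], [0, 0, 0], 1],
    [[-101, -60, 0], [0, 0, 0], 1],
    [[-108, -50, 0], [0, 0, 0], 1],
    [[-113, -39, 0], [0, 0, 0], 1],
    [[-116, -27, 0], [0, 0, 0], 1],
    [[-116, -14, 0], [0, 0, 0], 1],
    [[-114, -2, 0], [0, 0, 0], 1],
    [[-109, 10, 0], [0, 0, 0], 1],
    [[-102, 20, 0], [0, 0, 0], 1],
  ],
)

```text
time: 20.3
ee_pos: [0.6303, -0.1526, 0.225]
tcp_rot: [-180.0, 0.1, 88.1]
wrist_force: [-2.9, -1.0, 9.6]
opening: 0.0207
grasp_force: 61.6
```

```bash
python3 circ.py 669.1 907.1 12 .06
```

```text
20.3 [ 0.6303 -0.1526  0.225 ] [-2.9 -1.   9.6] [-1.7999e+02  6.0000e-02  8.8060e+01] [-13.6  18.6  23.2  94.6  -0.1  78.4]
meas angle 307.73140843442326 r 0.06123750143235508
20 [[[9, 8, 0], [0, 0, 0], 1], [[20, 15, 0], [0, 0, 0], 1], [[31, 19, 0], [0, 0, 0], 1], [[44, 21, 0], [0, 0, 0], 1], [[56, 20, 0], [0, 0, 0], 1], [[68, 16, 0], [0, 0, 0], 1], [[79, 10, 0], [0, 0, 0], 1], [[89, 2, 0], [0, 0, 0], 1], [[96, -8, 0], [0, 0, 0], 1], [[102, -19, 0], [0, 0, 0], 1], [[105, -31, 0], [0, 0, 0], 1], [[105, -43, 0], [0, 0, 0], 1], [[103, -56, 0], [0, 0, 0], 1], [[98, -67, 0], [0, 0, 0], 1], [[92, -78, 0], [0, 0, 0], 1], [[83, -86, 0], [0, 0, 0], 1], [[72, -93, 0], [0, 0, 0], 1], [[61, -97, 0], [0, 0, 0], 1], [[48, -99, 0], [0, 0, 0], 1], [[36, -99, 0], [0, 0, 0], 1]]
```

Request:
play_rows(
  increments=[
    [[9, 8, 0], [0, 0, 0], 1],
    [[20, 15, 0], [0, 0, 0], 1],
    [[31, 19, 0], [0, 0, 0], 1],
    [[44, 21, 0], [0, 0, 0], 1],
    [[56, 20, 0], [0, 0, 0], 1],
    [[68, 16, 0], [0, 0, 0], 1],
    [[79, 10, 0], [0, 0, 0], 1],
    [[89, 2, 0], [0, 0, 0], 1],
    [[96, -8, 0], [0, 0, 0], 1],
    [[102, -19, 0], [0, 0, 0], 1],
    [[105, -31, 0], [0, 0, 0], 1],
    [[105, -43, 0], [0, 0, 0], 1],
    [[103, -56, 0], [0, 0, 0], 1],
    [[98, -67, 0], [0, 0, 0], 1],
    [[92, -78, 0], [0, 0, 0], 1],
    [[83, -86, 0], [0, 0, 0], 1],
    [[72, -93, 0], [0, 0, 0], 1],
    [[61, -97, 0], [0, 0, 0], 1],
    [[48, -99, 0], [0, 0, 0], 1],
    [[36, -99, 0], [0, 0, 0], 1],
  ],
)

```text
time: 22.3
ee_pos: [0.5336, -0.1128, 0.225]
tcp_rot: [179.8, -0.1, 88.1]
wrist_force: [16.9, 4.1, 2.5]
opening: 0.0205
grasp_force: 60.9
```

Request:
play_rows(
  increments=[
    [[-2, 0, 0], [0, 0, 0], 1],
    [[-4, 1, 0], [0, 0, 0], 1],
    [[-6, 1, 0], [0, 0, 0], 1],
    [[-6, 1, 0], [0, 0, 0], 1],
    [[-6, 1, 0], [0, 0, 0], 1],
    [[-6, 1, 0], [0, 0, 0], 1],
  ],
)

```text
time: 22.9
ee_pos: [0.5348, -0.1185, 0.225]
tcp_rot: [179.8, -0.0, 88.1]
wrist_force: [9.0, 1.7, 5.1]
opening: 0.0204
grasp_force: 61.1
```

```bash
python3 circ.py 913 914 1 .06
python3 - <<'E'
from h import *
im,d,M,K,k=cam('top'); W=cloud(d,M,K,k)
save('t4',im)
E
```

```text
22.9 [ 0.5348 -0.1185  0.225 ] [9.  1.7 5.1] [ 1.7979e+02 -5.0000e-02  8.8130e+01] [-12.5   4.    6.2  92.    0.1  79.3]
meas angle 193.84711856872758 r 0.059784157520965636
1 [[[-1, 0, 0], [0, 0, 0], 1]]
```

View pics/t4.png

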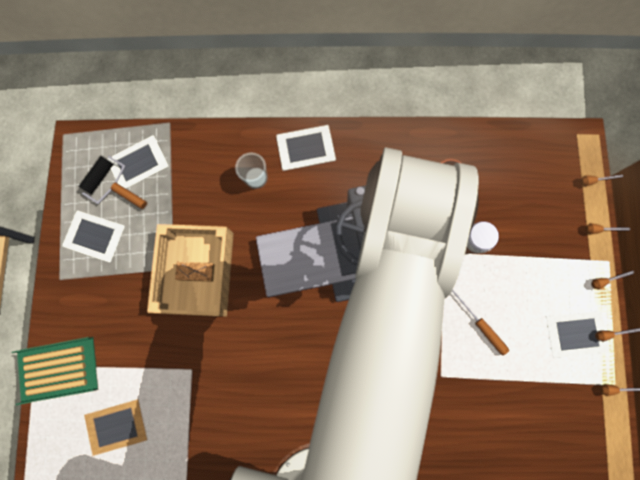

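The top view shows the block in the crate at (195,271), and the tumbler, tin and gouge where they were. The mug is hidden behind the arm, but nothing came near it. The handle is within 1° of two full turns from the stop, still gripped and at rest.

```bash
python3 -c "
from h import *
print(workorder.job_done())"
```

```text
the job is handed in; nothing more can be done
None
```

I handed the job in at about 23 s: the block is in the crate, and the wheel was wound clockwise to its stop, then backed off two full turns to within about 1° by arm position, with the handle still gripped and the wheel at rest.

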